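# Set a fuel injection pump to its timing position

## Robot

A 7-joint arm with a two-finger parallel gripper is mounted at the origin on the work surface. World frame = base frame: x ahead of the robot, y to its left, z up, the work surface at z = 0. Lengths are in m, angles in rad, forces in N, time in s.
With the tool pointing down it reaches from about 0.4 to 0.875 m from the base axis. Payload 19.3 kg.
Tool frame: the origin (TCP) lies midway between the tips of the shut fingers; the grasp point (between the pads) lies 19 mm behind it; z points along the fingers, y is the line along which they close (so a half turn about z gives the same grasp; the last joint's range is limited). The gripper opens to 85 mm and grips with 20 to 120 N. Pads are 22 mm wide; open, the fingers measure 114 mm over their backs; the gripper's body (76 mm by 85 mm) begins 54 mm behind the grasp point. The pads swing forward as they close: fully open they stand 13 mm farther back than shut.
Start: joints at [1.102, 0.521, -0.036, 1.599, 0.021, 1.021, -0.113], TCP at [0.243, -0.576, 0.231] pointing down, gripper open.
Joint ranges: [-2.91, 2.91], [-0.3, 2.13], [-1.5, 1.42], [0.17, 2.43], [-1.26, 4.41], [0.16, 1.93], [-2.52, 2.52]. Speed limits (rad/s): [1.89, 1.89, 2.39, 2.39, 3.01, 3.01, 3.01].

## Interface

Orientations are given as [roll, pitch, yaw] about the fixed x, y, z axes, in that order (R = Rz(yaw) Ry(pitch) Rx(roll)).
In Python, from workcell import telemetry, grab_frame, calibration, bot, outline_of, landmark_of gives the robot as it stands. The module is installed in compiled form; this text tells all that it offers.
- The arm moves only by the shell command python3 -m inch 'ROWS' [FORCE]. ROWS is JSON, a list of rows, each a list of 7 numbers: the shift along the tool's x, y, z in m, then the turn, a rotation vector about the tool's x, y, z in rad, then the closure, from 0 (fully open) to 1 (shut). A call has 1 to 5 rows; each row shifts and turns the commanded pose from where the row before left it, along the tool's axes as they then stand; what a row does not reach is not made up. A row lasts 1/10 s, in which the tool goes at most 50 mm and 8.59 degrees, less where a joint would pass 70% of its speed; a pose out of reach is approached as far as the arm can. A call is refused whole if a number of a shift passes 0.05 or a number of a turn 0.15, either way. A call with a gripper value outside its range is refused whole. The fingers move at their own pace and stop on an object; FORCE is the grip in N (left out, the last holds). Time passes only in rows, so rows that do not move let the fingers close. It gives the time, the measured TCP pose, the force, the opening and the grip force at its end, in the units of the state.
- telemetry.observe(): the state, without advancing time (a new reading comes with each control period).
- grab_frame(name): name is "scene" or "top" or "wrist"; returns the picture (384x512x3 uint8, red, green, blue); there is no depth.
- calibration(name): a dict with "fovy" (degrees; the focal length in pixels is half the picture's height over the tangent of half this angle, whatever the lens; pixels are square), "cx", "cy" (the principal point, pixels), "dist" ([k1, k2, p1, p2, k3] as OpenCV has them; the pictures are not rectified), "pose" (4x4, takes a point from camera to world coordinates). Camera axes: x right, y down, z forward; pixel columns grow to the right and rows downward; lengths in m; the calibration is good to about 2 mm. A picture is of the moment at which its call begins: read the wrist's pose just before it. calibration takes no time and is no camera call; for the wrist camera it gives the pose at the moment of the call.
- bot.job_done(): hands the job in; it is judged then, once.
Trained networks look in the newest picture that a camera, given by its name, has taken for a name from the list of things; names that differ only in an ending like _2 or _b are one class to them, and where a whole thing is asked for, a point or a joint stands for the part that bears it (a point fixed in the world has none). Each returns a list of dicts, best first, with "score" (0 to 1); they miss things now and then, are a little off and sometimes report something else, mostly with a low value. They report only what shows in the picture. A call takes as long as a camera call.
- outline_of(label, camera): "region" (384x512 bool, what is visible of it) and "rect" ([left, top, right, bottom] in pixels, round what is visible of it).
- landmark_of(label, camera): "xy" ([column, row] in pixels: a listed point, or the origin of a listed thing).
The state is a dict: "clock": time; "qpos": joint angles; "qd": joint speeds; "joint_efforts": joint torques, N m; "position": TCP position; "tool_rot": TCP orientation; "force": force on the tool from outside, world axes, zero at the start; "moment": the same for the moment, N m; "grip_width": finger opening in m; "finger_force": force on a finger pad.
Only numpy, scipy, OpenCV 4.12 (cv2) and the standard library are available. Lean on these libraries where they do the work, as an engineer would, in place of code of your own. Each camera call takes 0.05 s, during which the arm holds its last target. There are 200 camera calls.

## Task

Set the injection pump to its timing position: turn the drive hub by its hexagon until the slot in its rim faces the spring-loaded timing plunger, then slide the plunger fully in by its thumb lug so that the nose goes to the bottom of its travel in the slot, and let it spring all the way back out. Leave the hub standing in that position, and do not disturb the spanner, the sprocket and the grease tin on the bench.

Things in the scene. Friction and masses are not known exactly. Their poses are not given: they have to be found in the camera images.
- holder: Grey pump holder, fixed to the bench, base 200 x 250 mm, carrying the injection pump under a tilted dark steel plate. Origin at bench height under the middle of the base, z up. Plate and pump shaft lean 30 deg from vertical towards the holder's +x: the outward hub axis is n = (0.5, 0, 0.866), downhill along the plate is u = (0.866, 0, -0.5), and y is level. Cheeks at y = +-105 mm, 188 mm high
- plate (a point): Fixed point where the hub axis meets the upper face of the tilted plate, 170 mm straight above the holder's origin; its axes are the holder's. Heights 'over the plate' are along n from here. The plunger's guide block stands on the plate on the -y side: 34 mm wide along u, 50 to 92 mm from the hub axis, top 39 mm over the plate
- hub_hex (a point): On the hub axis, halfway up the dark hexagon, 56 mm over the plate; turns with the hub, z = n. Steel hub: disc 80 mm diameter, 26 to 40 mm over the plate; collar 33 mm diameter, 40 to 44; hexagon 24 mm across flats, 44 to 68; shaft end 13 mm thick, 68 to 74. In this frame the slot points to -y and two flats of the hexagon face +y and -y (the others every 60 deg)
- hub_slot (a point): Middle of the slot in the hub's rim, 36 mm from the hub axis, at mid thickness of the disc (33 mm over the plate). The slot is open at the rim and through the disc's thickness, 10 mm wide, 11 mm deep. It is the only notch in the rim
- slot_home (a point): Fixed point in front of the plunger's nose: where the slot's middle (hub_slot) lies when the slot is exactly lined up, 36 mm from the hub axis towards the holder's -y
- hub (a joint): Angle of the hub (rad): 0 when the slot faces the plunger, growing anticlockwise as seen looking onto the hub's face (right-handed about n). It starts between 0.6 and 2.0, so the short way is clockwise. No end stops; friction of about 0.22 N m holds it where it is left
- plunger (a joint): Travel of the timing plunger (m): 0 sprung fully out, 0.014 fully in (end stop). It slides along the holder's +y towards the hub; the spring pushes it out with 3 N at rest, 7 N fully in. Nose 7 mm wide, tapered to 3 mm; its tip rests 6 mm clear of the rim. It passes 6 mm only if the slot is lined up within 4 deg (then it centres the hub itself), else it stops on the rim
- plunger_lug (a point): On the plunger's dark upright thumb lug, 54 mm over the plate, 80 mm from the hub axis at rest; axes x = u, y = slide-in direction, z = n. The lug is 12 mm wide along x, 10 mm along y, and stands up from 38 to 66 mm over the plate. It can be pinched across x, from above along -z, fingertips kept over the guide block (39 mm over the plate)
- spanner: Steel open-ended spanner, 190 mm long, lying on the bench; origin at its middle. Not to be disturbed
- sprocket: Toothed steel pump sprocket, 109 mm diameter, 30 mm high, lying on the bench; origin at the centre of its underside. Not to be disturbed
- grease: Grey grease tin with a steel lid, 62 mm diameter, 60 mm high, standing on the bench; origin at the centre of its underside. Not to be disturbed

How it is judged:
By the outcome, as a careful person would: the job done as asked, in the order asked, and still so for the second after the job is handed in, with the robot touching nothing.
It also fails if it takes over 58 s, if anything falls off the work surface, if the arm or the gripper's body presses on something with over 40 N, if the wrist force passes 120 N, or if a joint passes its speed limit or range.

## Working session

There is one attempt and no reset: what is moved stays moved. The work goes in short steps, Python scripts to look and compute and a shell command to move; the robot and the scene stay as the last step left them, time stands still between calls to the robot, and variables do not carry over. Pictures are saved under pics/ and viewed, at most 10 in all, crops included, and the job is handed in when it is done.

```bash
mkdir -p pics
cat > h.py <<'E'
import numpy as np, cv2
from workcell import telemetry, grab_frame, calibration, bot, outline_of, landmark_of
from scipy.spatial.transform import Rotation as R
def K(c):
    f=192/np.tan(np.radians(c['fovy'])/2); return np.array([[f,0,c['cx']],[0,f,c['cy']],[0,0,1]])
def ray(c,xy):
    p=cv2.undistortPoints(np.array([[xy]],float),K(c),np.array(c['dist']))[0,0]
    T=np.array(c['pose']); return T[:3,3],T[:3,:3]@np.array([p[0],p[1],1])
def proj(c,P):
    T=np.linalg.inv(np.array(c['pose'])); P=np.atleast_2d(P)
    return cv2.projectPoints((P@T[:3,:3].T+T[:3,3]),np.zeros(3),np.zeros(3),K(c),np.array(c['dist']))[0][:,0]
def save(im,n): cv2.imwrite('pics/'+n,im[:,:,::-1])
E
python3 - <<'E'
from h import *
ims=[]
for n in ['scene','top','wrist']:
    im=grab_frame(n); ims.append(im); save(im,n+'0.png')
    for l in ['holder','plate','hub_hex','hub_slot','slot_home','plunger_lug','spanner','sprocket','grease']:
        try:
            r=landmark_of(l,n)
            print(n,l,[(np.round(x['xy'],1).tolist(),round(x['score'],2)) for x in r[:2]])
        except Exception as e: print(n,l,e)
s=telemetry.observe(); print(s)
E
```

```text
scene holder [([251.9, 174.2], 0.77)]
scene plate [([254.7, 136.2], 0.58)]
scene hub_hex [([265.7, 136.6], 0.7), ([259.6, 120.6], 0.56)]
scene hub_slot [([262.8, 122.9], 0.66), ([276.4, 140.5], 0.48)]
scene slot_home [([266.1, 134.4], 0.56)]
scene plunger_lug [([275.4, 142.0], 0.43)]
scene spanner [([195.7, 206.7], 0.65)]
scene sprocket [([322.2, 163.4], 0.85)]
scene grease [([299.8, 226.0], 0.71)]
top holder [([220.9, 259.4], 0.62), ([229.4, 235.6], 0.32)]
top plate [([240.7, 251.1], 0.66)]
top hub_hex [([223.4, 252.9], 0.86), ([218.7, 213.2], 0.65)]
top hub_slot [([221.4, 258.7], 0.63)]
top slot_home [([225.7, 237.3], 0.77)]
top plunger_lug [([221.8, 219.0], 0.42)]
top spanner [([315.9, 237.9], 0.92)]
top sprocket [([160.4, 237.8], 0.88)]
top grease [([223.2, 175.0], 0.92)]
wrist holder []
wrist plate []
wrist hub_hex []
wrist hub_slot []
wrist slot_home []
wrist plunger_lug []
wrist spanner []
wrist sprocket []
wrist grease []
{'clock': 1.5, 'qpos': array([ 1.10178552,  0.52139799, -0.03632803,  1.59947858,  0.02117186,
        1.02111372, -0.11275437]), 'qd': array([-0.00085653,  0.00115323,  0.00165125, -0.00204478, -0.00013639,
        0.00058807,  0.00019888]), 'joint_efforts': array([ 6.39365749e-05, -9.26837683e+01,  1.97852477e+00, -3.70260751e+01,
        1.80412538e-02,  1.78677947e-03, -3.02127296e-05]), 'position': array([ 0.24270097, -0.57594987,  0.23129939]), 'tool_rot': array([-3.14157598e+00, -3.75659528e-05,  3.98822741e-01]), 'force': array([0.4681981 , 0.52918325, 0.09688846]), 'moment': array([-0.00203795,  0.00461329, -0.05704364]), 'finger_force': 0.0, 'grip_width': 0.0857448709908391}
```

View pics/scene0.png

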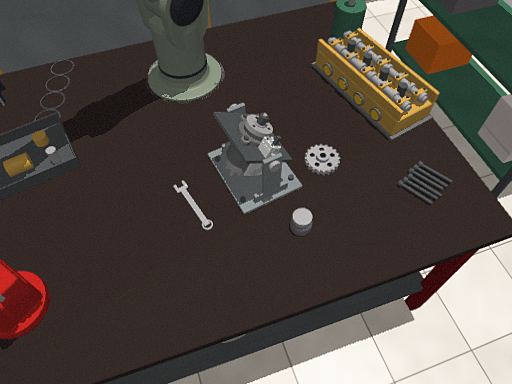

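View pics/top0.png

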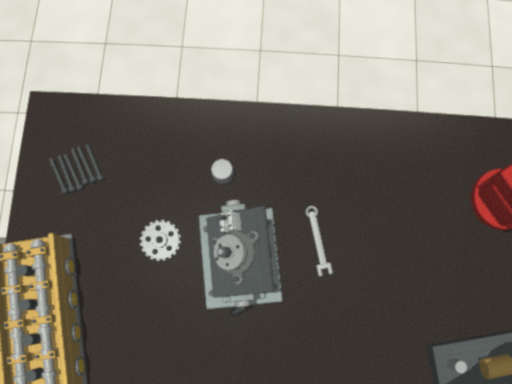

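Top view: the holder's base has corners near (199,214), (272,206), (281,301) and (207,307). The hub is at (232,252) with its shaft leaning to the left, and the plunger is at the top edge near (230,212). The sprocket is left, the tin above and the spanner right.

```bash
cat > fit.py <<'E'
from h import *
from scipy.optimize import least_squares
n=np.array([.5,0,.866]);u=np.array([.866,0,-.5]);P0=np.array([0,0,.17]);Y=np.array([0,1.,0])
pts={'plate':P0,'hub_hex':P0+.056*n,'slot_home':P0+.033*n-.036*Y,'lug':P0+.054*n-.08*Y,'holder':np.zeros(3),
'c1':np.array([.1,-.125,.005]),'c2':np.array([-.1,-.125,.005]),'c3':np.array([-.1,.125,.005]),'c4':np.array([.1,.125,.005])}
def world(p,q): return R.from_euler('z',p[2]).apply(q)+[p[0],p[1],0]
E
python3 - <<'E'
from fit import *
C={n:calibration(n) for n in ['scene','top']}
obs={'top':{'plate':(240.7,251.1),'hub_hex':(223.4,252.9),'slot_home':(225.7,237.3),'lug':(221.8,219),'c1':(199,214),'c2':(272,206),'c3':(281,301),'c4':(207,307)},
'scene':{'plate':(254.7,136.2),'hub_hex':(265.7,120.6),'slot_home':(266.1,134.4),'lug':(275.4,142)}}
obs['scene']['hub_hex']=(259.6,120.6)
def res(p,full=False):
    r=[];
    for c in obs:
        for k,v in obs[c].items():
            d=proj(C[c],world(p,pts[k]))[0]-v; r.append(d)
            if full: print(c,k,d.round(1))
    return np.ravel(r)
best=None
for y in np.arange(-3,3.1,.7):
  for x0 in [(.5,-.3),(.6,.0)]:
    s=least_squares(res,[*x0,y],loss='soft_l1',f_scale=2)
    if best is None or s.cost<best.cost: best=s
print(best.x,best.cost);res(best.x,True)
for k in ['hub_hex','lug']: print(k,world(best.x,pts[k]))
for l,xy,z in [('spanner',(315.9,237.9),0),('sprocket',(160.4,237.8),.0),('grease',(223.2,175),0)]:
    o,d=ray(C['top'],xy); print(l,o+d*(z-o[2])/d[2])
print(C['top']['pose'][:3,3],C['scene']['pose'][:3,3])
E
```

```text
[ 0.50078091  0.09520245 -4.55431399] 22.21737453861362
top plate [-3.4  0.7]
top hub_hex [ 0.6 -1.8]
top slot_home [ 2.5 -1.5]
top lug [-0.3 -2.8]
top c1 [-0.1  0.9]
top c2 [-0.   1.7]
top c3 [ 0.8 -0.4]
top c4 [-0.7  1.1]
scene plate [-2.1 -0.7]
scene hub_hex [ 2.1 -0.8]
scene slot_home [-1.7  0.8]
scene lug [ 0.9 -1.6]
hub_hex [0.49637322 0.12285335 0.218496  ]
lug [0.57553321 0.13445921 0.216764  ]
spanner [ 0.56506669 -0.10721619  0.        ]
sprocket [0.54004692 0.31377421 0.        ]
grease [0.7249873 0.1560427 0.       ]
[0.4023164  0.04329569 1.33063407] [ 1.2246752  -0.15134503  1.05214691]
```

```bash
cat >> fit.py <<'E'
POSE=np.array([0.5008,0.0952,1.7289])
def go(p_over,along_y=0.,along_u=0.,psi=0.,pose=None,show=True):
    """delta in tool axes to: TCP at p_over over plate, tool z=-n, psi=turn of tool about n from lug orientation"""
    pose=POSE if pose is None else pose
    s=telemetry.observe(); Rt=R.from_euler('xyz',s['tool_rot'])
    tgt=world(pose,P0+p_over*n+along_y*Y+along_u*u)
    M=np.column_stack([-Y,-u,-n]); Rg=R.from_euler('z',pose[2])*R.from_rotvec(psi*n)*R.from_matrix(M)
    print('t',round(s['clock'],2),'pos',s['position'].round(4),'tgt',tgt.round(4))
    print('shift tool',Rt.inv().apply(tgt-s['position']).round(4),'shift in goal axes',Rg.inv().apply(tgt-s['position']).round(4),'turn',(Rt.inv()*Rg).as_rotvec().round(4))
    print('q',s['qpos'].round(2),'F',s['force'].round(1),'w',round(s['grip_width'],4))
E
python3 - <<'E'
from fit import *
s=telemetry.observe(); Rt=R.from_euler('xyz',s['tool_rot']); c=calibration('wrist'); T=np.array(c['pose'])
print('cam in tool',Rt.inv().apply(T[:3,3]-s['position']).round(3)); print((Rt.inv().as_matrix()@T[:3,:3]).round(3),c['fovy'])
go(.2)
print('via',Rt.inv().apply(np.array([.52,-.3,.4])-s['position']).round(3))
E
```

```text
cam in tool [ 0.071 -0.001 -0.143]
[[ 0.001 -0.96  -0.279]
 [ 1.     0.001  0.   ]
 [ 0.    -0.279  0.96 ]] 63.014832498049174
t 1.5 pos [ 0.2427 -0.5759  0.2313] tgt [0.4851 0.194  0.3432]
shift tool [ 0.5223 -0.6154 -0.1119] shift in goal axes [ 0.3605 -0.5694 -0.458 ] turn [-0.5211 -0.0631  0.2352]
q [ 1.1   0.52 -0.04  1.6   0.02  1.02 -0.11] F [0.5 0.5 0.1] w 0.0857
via [ 0.363 -0.147 -0.169]
```

```bash
python3 -m inch '[[0.036,-0.015,-0.017,0,0,0,0],[0.036,-0.015,-0.017,0,0,0,0],[0.036,-0.015,-0.017,0,0,0,0],[0.036,-0.015,-0.017,0,0,0,0],[0.036,-0.015,-0.017,0,0,0,0]]' && python3 -m inch '[[0.036,-0.015,-0.017,0,0,0,0],[0.036,-0.015,-0.017,0,0,0,0],[0.036,-0.015,-0.017,0,0,0,0],[0.036,-0.015,-0.017,0,0,0,0],[0.036,-0.015,-0.017,0,0,0,0]]' && python3 -m inch '[[0.0133,-0.039,0.005,0,0,0,0],[0.0133,-0.039,0.005,0,0,0,0],[0.0133,-0.039,0.005,0,0,0,0],[0.0133,-0.039,0.005,0,0,0,0],[0.0133,-0.039,0.005,0,0,0,0]]'; python3 -c "
from fit import *
go(.2)"
```

```text
clock: 2.0
position: [0.3803, -0.4357, 0.3171]
tool_rot: [3.141, -0.0, 0.399]
force: [0.6, -0.5, 0.2]
grip_width: 0.0854
finger_force: 0.0
clock: 2.5
position: [0.517, -0.2967, 0.4022]
tool_rot: [3.141, -0.0, 0.399]
force: [0.3, -1.2, 0.4]
grip_width: 0.0852
finger_force: 0.0
clock: 3.0
position: [0.5013, -0.0909, 0.3763]
tool_rot: [3.141, -0.0, 0.399]
force: [0.3, 0.6, 0.5]
grip_width: 0.0849
finger_force: 0.0
t 3.0 pos [ 0.5013 -0.0909  0.3763] tgt [0.4851 0.194  0.3432]
shift tool [ 0.0956 -0.2688  0.033 ] shift in goal axes [ 0.0288 -0.2623 -0.1133] turn [-0.5208 -0.0632  0.2349]
q [ 0.28  0.21 -0.26  1.68  0.06  1.25 -1.17] F [0.3 0.6 0.5] w 0.0849
```

```bash
python3 -m inch '[[0.0136,-0.0384,0.0047,0,0,0,0],[0.0136,-0.0384,0.0047,0,0,0,0],[0.0136,-0.0384,0.0047,0,0,0,0],[0.0136,-0.0384,0.0047,0,0,0,0],[0.0136,-0.0384,0.0047,0,0,0,0]]' && python3 -m inch '[[0.0136,-0.0384,0.0047,0,0,0,0],[0.0136,-0.0384,0.0047,0,0,0,0],[0,0,0,-0.13,-0.016,0.059,0],[0,0,0,-0.13,-0.016,0.059,0]]' && python3 -m inch '[[0,0,0,-0.13,-0.016,0.059,0],[0,0,0,-0.13,-0.016,0.059,0],[0,0,0,0,0,0,0],[0,0,0,0,0,0,0]]'
python3 - <<'E'
from fit import *
go(.2)
c=calibration('wrist'); im=grab_frame('wrist'); save(im,'w1.png')
for l in ['hub_hex','hub_slot','slot_home','plunger_lug','plate']:
    print(l,[(np.round(x['xy'],1).tolist(),round(x['score'],2)) for x in landmark_of(l,'wrist')[:2]],proj(c,world(POSE,pts.get('lug' if 'lug' in l else l,P0))).round(1))
E
```

```text
clock: 3.5
position: [0.4895, 0.1124, 0.3529]
tool_rot: [3.141, -0.0, 0.399]
force: [0.7, -0.6, 0.5]
grip_width: 0.0853
finger_force: 0.0
clock: 3.9
position: [0.4855, 0.1924, 0.3441]
tool_rot: [2.875, 0.014, 0.275]
force: [-0.2, -0.4, -0.3]
grip_width: 0.085
finger_force: 0.0
clock: 4.3
position: [0.4849, 0.1929, 0.3429]
tool_rot: [2.62, 0.002, 0.159]
force: [0.2, -0.5, 0.4]
grip_width: 0.0851
finger_force: 0.0
t 4.3 pos [0.4849 0.1929 0.3429] tgt [0.4851 0.194  0.3432]
shift tool [ 0.0003 -0.0007 -0.0008] shift in goal axes [ 0.0003 -0.0007 -0.0008] turn [-0.002   0.0014  0.0018]
q [-0.5   0.4  -0.35  1.62  0.53  1.51 -2.4 ] F [ 0.2 -0.5  0.4] w 0.0851
hub_hex [([253.2, 182.4], 0.74), ([253.6, 97.0], 0.65)] [[256.4 181.4]]
hub_slot [([222.1, 188.3], 0.76), ([257.5, 144.1], 0.21)] [[256.5 169.3]]
slot_home [([252.7, 139.4], 0.96)] [[256.6 140. ]]
plunger_lug [([254.5, 97.9], 0.77)] [[256.6  91.9]]
plate [] [[256.5 169.3]]
```

View pics/w1.png

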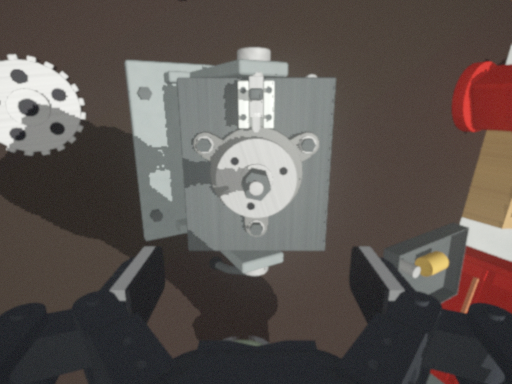

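Wrist view: hub disc at (257,176), hexagon at (257,183), plunger guide at (257,100) above it. The predicted positions match well. I'll overlay the model on an enlarged crop to find the slot.

Run:
```python
from fit import *
c=calibration('wrist'); im=cv2.imread('pics/w1.png')
x0,y0,S=190,65,5
z=cv2.resize(im[y0:y0+150,x0:x0+140],None,fx=S*.8,fy=S*.8,interpolation=cv2.INTER_CUBIC);S*=.8
a=np.linspace(0,2*np.pi,73)
def circ(r,h): return np.array([P0+h*n+r*(np.cos(t)*u+np.sin(t)*Y) for t in a])
def draw(q,col):
    p=((proj(c,world(POSE,q))-[x0,y0]+.5)*S).astype(int)
    for s in p: cv2.circle(z,tuple(map(int,s)),1,col,-1)
draw(circ(.04,.04),(0,0,255));draw(circ(.0065,.074),(0,255,0))
L=[P0+h*n+(-.08+sy*.005)*Y+sx*.006*u for h in(.038,.066) for sx in(-1,1) for sy in(-1,1)]; draw(np.array(L),(255,0,255))
cv2.imwrite('pics/w1z.png',z)
```

```text
(no output)
```

View pics/w1z.png

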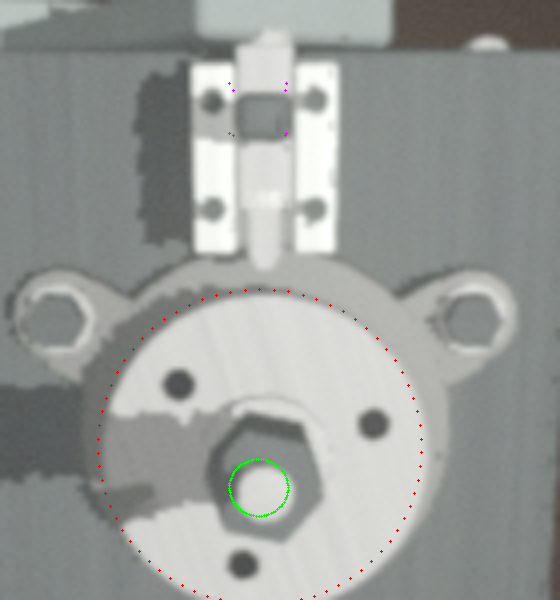

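```bash
sed -i 's/^POSE=.*/POSE=np.array([0.5008,0.0952,1.7289]); POSE[:2]+=R.from_euler("z",1.7289).apply([-.0009,.0007,0])[:2]/' fit.py
cat >> fit.py <<'E'
def angle(c,xy,h):
    """hub-frame angle (0=towards -Y, + about n) and radius of pixel at height h over plate"""
    o,d=ray(c,xy); Rz=R.from_euler('z',POSE[2]).inv(); o=Rz.apply(o-[POSE[0],POSE[1],0]); d=Rz.apply(d)
    q=o+d*((P0+h*n-o)@n)/(d@n)-P0; return np.arctan2(q@u,-q@Y),np.hypot(q@u,q@Y)
E
python3 - <<'E'
from fit import *
c=calibration('wrist')
print('slot',[angle(c,(222.1,188.3),h) for h in (.033,.04)])
r=[]
for p in [(250,412),(303,430),(323,490),(285,540),(228,525),(207,468)]:
    a,rad=angle(c,(p[0]/4+190-.5,p[1]/4+65-.5),.068); m=np.degrees(a)%60; r.append(m); print(round(np.degrees(a),1),round(rad,4),round(m,1))
for p in [(179,384),(373,424),(243,564),(155,490),(150,510),(110,520)]:
    a,rad=angle(c,(p[0]/4+190-.5,p[1]/4+65-.5),.04);print(round(np.degrees(a),1),round(rad,4))
E
```

```text
slot [(np.float64(1.9124188054449396), np.float64(0.03621690974209141)), (np.float64(1.869092375870721), np.float64(0.03484938686541209))]
9.5 0.0167 9.5
-36.1 0.0154 23.9
-96.2 0.0138 23.8
-159.1 0.0143 20.9
140.8 0.0126 20.8
73.7 0.0131 13.7
49.0 0.0272
-73.7 0.0282
169.5 0.0289
108.2 0.0285
116.3 0.0318
113.4 0.0421
```

The slot is at about 109° (1.90 rad). The landmark, the hexagon corners and the bolt holes all agree. I'll turn the tool to psi = 139° so its closing axis lies on a flat pair, coming down part of the way.

```bash
python3 -m inch '[[0,0,0.006,0,0,-0.1427,0],[0,0,0.006,0,0,-0.1427,0],[0,0,0.006,0,0,-0.1427,0],[0,0,0.006,0,0,-0.1427,0],[0,0,0.006,0,0,-0.1427,0]]' 40 && python3 -m inch '[[0,0,0.006,0,0,-0.1427,0],[0,0,0.006,0,0,-0.1427,0],[0,0,0.006,0,0,-0.1427,0],[0,0,0.006,0,0,-0.1427,0],[0,0,0.006,0,0,-0.1427,0]]' && python3 -m inch '[[0,0,0.006,0,0,-0.1427,0],[0,0,0.006,0,0,-0.1427,0],[0,0,0.006,0,0,-0.1427,0],[0,0,0.006,0,0,-0.1427,0],[0,0,0.006,0,0,-0.1427,0]]' && python3 -m inch '[[0,0,0,0,0,-0.1427,0],[0,0,0,0,0,-0.1427,0],[0,0,0,0,0,0,0],[0,0,0,0,0,0,0]]'
python3 - <<'E'
from fit import *
go(.047,psi=np.radians(139))
c=calibration('wrist'); im=grab_frame('wrist')
im=im.copy()
for q,col in [(P0+.074*n,(0,255,0)),(P0+.068*n,(255,0,0))]:
    p=proj(c,world(POSE,q))[0]; print(p); cv2.circle(im,tuple(int(v) for v in p.round()),2,col,-1)
save(cv2.resize(im,(800,600)),'w2.png')
E
```

```text
clock: 5.1
position: [0.4876, 0.1769, 0.3175]
tool_rot: [2.733, 0.335, 0.806]
force: [-0.3, -0.4, 0.4]
grip_width: 0.0856
finger_force: 0.0
clock: 5.6
position: [0.4899, 0.162, 0.2915]
tool_rot: [3.063, 0.517, 1.568]
force: [-0.1, -0.3, -0.3]
grip_width: 0.0855
finger_force: 0.0
clock: 6.1
position: [0.4923, 0.1472, 0.2655]
tool_rot: [-2.838, 0.432, 2.37]
force: [0.0, -0.4, -0.9]
grip_width: 0.0855
finger_force: 0.0
clock: 6.5
position: [0.4922, 0.1475, 0.2656]
tool_rot: [-2.733, 0.335, 2.648]
force: [-0.6, -0.6, -0.2]
grip_width: 0.0855
finger_force: 0.0
t 6.5 pos [0.4922 0.1475 0.2656] tgt [0.4966 0.1174 0.2107]
shift tool [0.0009 0.0006 0.0627] shift in goal axes [0.0011 0.0006 0.0627] turn [-0.0001 -0.002  -0.0058]
q [-0.15  0.52 -0.75  1.76  0.73  1.46 -0.16] F [-0.6 -0.6 -0.2] w 0.0855
[257.20202344 222.92103514]
[257.18934237 219.45097382]
```

View pics/w2.png

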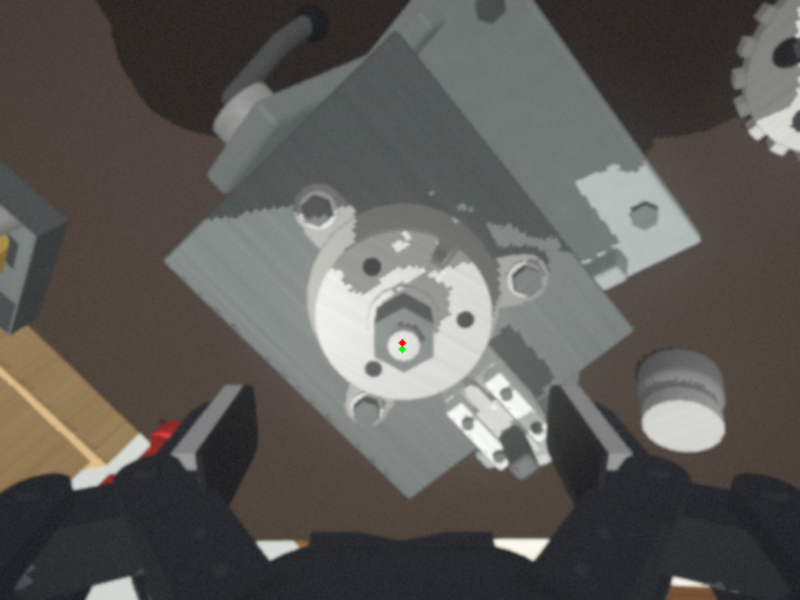

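The shaft end shows at (258,221), against (257,223) predicted. That puts it about 1 mm further along tool +x. The flats are parallel to the pads, so I'll descend and grip.

```bash
python3 -m inch '[[0.002,0.001,0.02,0,0,-0.006,0],[0,0,0.02,0,0,0,0],[0,0,0.012,0,0,0,0],[0,0,0.01,0,0,0,0],[0,0,0,0,0,0,0]]' 40 && python3 -m inch '[[0,0,0,0,0,0,0.4],[0,0,0,0,0,0,0.6],[0,0,0,0,0,0,0.8],[0,0,0,0,0,0,1],[0,0,0,0,0,0,1]]' 40 && python3 -m inch '[[0,0,0,0,0,0,1],[0,0,0,0,0,0,1],[0,0,0,0,0,0,1]]'; python3 -c "
from fit import *
go(.047,psi=np.radians(139));s=telemetry.observe();print(R.from_euler('xyz',s['tool_rot']).inv().apply(s['force']),s['finger_force'],s['moment'])"
```

```text
clock: 7.05
position: [0.4957, 0.1183, 0.2101]
tool_rot: [-2.728, 0.331, 2.658]
force: [-0.1, 0.4, 0.1]
grip_width: 0.0854
finger_force: 0.0
clock: 7.55
position: [0.4955, 0.1189, 0.2113]
tool_rot: [-2.728, 0.331, 2.659]
force: [-4.3, -0.6, 8.4]
grip_width: 0.0229
finger_force: 39.8
clock: 7.85
position: [0.4955, 0.1189, 0.2113]
tool_rot: [-2.729, 0.331, 2.659]
force: [-5.2, 0.8, 9.1]
grip_width: 0.0229
finger_force: 40.0
t 7.85 pos [0.4955 0.1189 0.2113] tgt [0.4966 0.1174 0.2107]
shift tool [-0.0013 -0.0003  0.0013] shift in goal axes [-0.0013 -0.0003  0.0013] turn [-0.0007 -0.0012  0.005 ]
q [-0.12  0.57 -0.73  1.84  0.79  1.35 -0.19] F [-5.2  0.8  9.1] w 0.0229
[ 1.76268704 -5.69529309 -8.70698596] 40.019318986160215 [-0.48280512  0.77907032 -0.59179405]
```

```bash
python3 -m inch '[[0,-0.0008,-0.0012,0,0,0.05,1],[0,0,0,0,0,0.1,1],[0,0,0,0,0,0.1,1],[0,0,0,0,0,0.1,1],[0,0,0,0,0,0.1,1]]' && python3 -m inch '[[0,0,0,0,0,0.1,1],[0,0,0,0,0,0.1,1],[0,0,0,0,0,0.1,1],[0,0,0,0,0,0.1,1],[0,0,0,0,0,0.1,1]]' && python3 -m inch '[[0,0,0,0,0,0.1,1],[0,0,0,0,0,0.1,1],[0,0,0,0,0,0.1,1],[0,0,0,0,0,0.1,1],[0,0,0,0,0,0.1,1]]'&& python3 -m inch '[[0,0,0,0,0,0.1,1],[0,0,0,0,0,0.1,1],[0,0,0,0,0,0.1,1],[0,0,0,0,0,0.1,1],[0,0,0,0,0,0,1]]'
python3 - <<'E'
from fit import *
go(.047,psi=np.radians(30));s=telemetry.observe();print(R.from_euler('xyz',s['tool_rot']).inv().apply(s['force']),s['finger_force'],s['moment'])
c=calibration('wrist'); im=grab_frame('wrist'); save(cv2.resize(im,(800,600)),'w3.png')
for l in ['hub_slot','slot_home','hub_hex']:
    print(l,[(np.round(x['xy'],1).tolist(),round(x['score'],2)) for x in landmark_of(l,'wrist')[:2]],proj(c,world(POSE,pts.get(l,P0))).round(1))
E
```

```text
clock: 8.35
position: [0.4954, 0.1188, 0.2115]
tool_rot: [-2.917, 0.475, 2.19]
force: [4.9, -1.5, -12.2]
grip_width: 0.0229
finger_force: 42.3
clock: 8.85
position: [0.4953, 0.1188, 0.2114]
tool_rot: [3.09, 0.52, 1.622]
force: [4.1, -2.2, -12.4]
grip_width: 0.023
finger_force: 42.3
clock: 9.35
position: [0.4953, 0.1188, 0.2114]
tool_rot: [2.831, 0.427, 1.068]
force: [3.5, -1.9, -11.7]
grip_width: 0.023
finger_force: 42.3
clock: 9.85
position: [0.4952, 0.1189, 0.2114]
tool_rot: [2.693, 0.277, 0.672]
force: [5.6, -2.2, -14.3]
grip_width: 0.023
finger_force: 42.3
t 9.85 pos [0.4952 0.1189 0.2114] tgt [0.4966 0.1174 0.2107]
shift tool [0.0003 0.0015 0.0014] shift in goal axes [0.0004 0.0015 0.0014] turn [-0.0018  0.0007  0.0546]
q [-0.35  0.5  -0.4   1.85  0.66  1.23 -1.93] F [  5.6  -2.2 -14.3] w 0.023
[ 6.79158645 -0.85519629 13.90766151] 42.28357970161596 [ 1.59765827 -0.83608856  0.31215354]
hub_slot [] [[259.3 216.6]]
slot_home [([292.3, 183.2], 0.56)] [[297.6 184.3]]
hub_hex [([255.9, 258.2], 0.85)] [[260.1 257.2]]
```

View pics/w3.png

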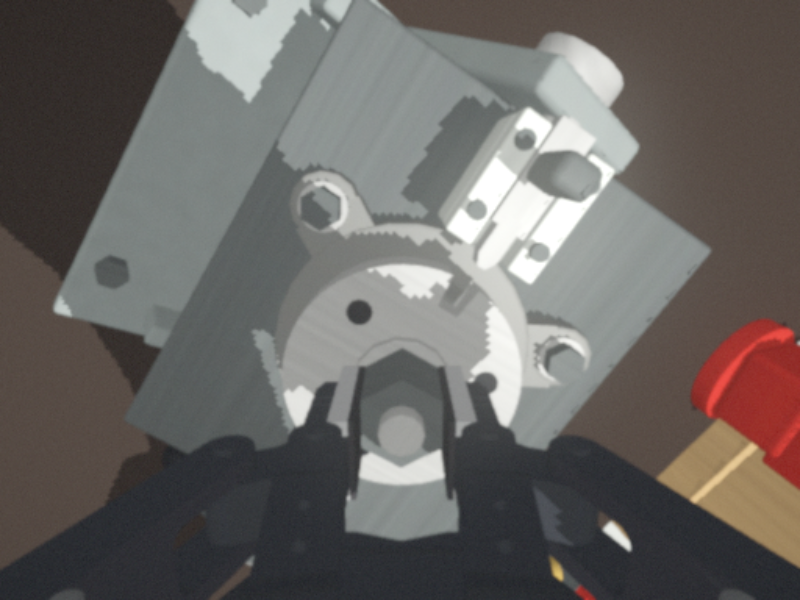

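The hub has followed: the slot is now at (294,187), about 3° short of the plunger nose by the tool's orientation. I'll turn the last 0.055 rad and look before releasing.

```bash
python3 -m inch '[[0.0003,0,0.0007,0,0,0.03,1],[0,0,0,0,0,0.025,1],[0,0,0,0,0,0,1],[0,0,0,0,0,0,1]]'; python3 -c "
from fit import *
go(.047,psi=np.radians(30));s=telemetry.observe();print(R.from_euler('xyz',s['tool_rot']).inv().apply(s['force']),s['finger_force'],s['moment'])"
```

```text
clock: 10.45
position: [0.4953, 0.1188, 0.2114]
tool_rot: [2.68, 0.255, 0.624]
force: [-3.4, 0.5, -3.0]
grip_width: 0.0226
finger_force: 43.7
t 10.45 pos [0.4953 0.1188 0.2114] tgt [0.4966 0.1174 0.2107]
shift tool [0.0004 0.0014 0.0014] shift in goal axes [0.0004 0.0014 0.0014] turn [-0.0016  0.0008  0.003 ]
q [-0.36  0.5  -0.39  1.85  0.66  1.22 -1.98] F [-3.4  0.5 -3. ] w 0.0226
[-1.62286096 -3.7096934   2.04785727] 43.69468492688611 [ 0.85027306  0.64007256 -0.31400408]
```

```bash
python3 -m inch '[[0,0,0,0,0,0.003,1],[0,0,0,0,0,0,0],[0,0,0,0,0,0,0],[0,0,0,0,0,0,0],[0,0,0,0,0,0,0]]' && python3 -m inch '[[0,0,-0.02,0,0,0,0],[0,0,-0.03,0,0,0,0],[0,0,-0.04,0,0,0,0],[0,0,0,0,0,0.13,0],[0,0,0,0,0,0.13,0]]' && python3 -m inch '[[0,0,0,0,0,0.13,0],[0,0,0,0,0,0.13,0],[0,0,0,0,0,0,0],[0,0,0,0,0,0,0]]'
python3 - <<'E'
from fit import *
go(.2)
c=calibration('wrist'); im=grab_frame('wrist'); cv2.imwrite('pics/w4raw.png',im[:,:,::-1])
np.save('w4pose.npy',c['pose'])
p=proj(c,world(POSE,pts['slot_home']))[0];print(p, proj(c,world(POSE,np.array([pts['lug']+.012*n,P0+.074*n]))))
x,y=190,max(0,int(p[1])-90); save(cv2.resize(im[y:y+150,x:x+140],None,fx=4,fy=4,interpolation=cv2.INTER_CUBIC),'w4.png');print(x,y)
E
```

```text
clock: 10.95
position: [0.4957, 0.1187, 0.2114]
tool_rot: [2.679, 0.253, 0.621]
force: [0.4, -0.3, -0.3]
grip_width: 0.0795
finger_force: 0.0
clock: 11.45
position: [0.4887, 0.1638, 0.2901]
tool_rot: [2.634, 0.127, 0.383]
force: [-0.3, -0.2, -0.8]
grip_width: 0.0855
finger_force: 0.0
clock: 11.85
position: [0.4885, 0.1632, 0.2894]
tool_rot: [2.619, 0.005, 0.164]
force: [0.5, 1.7, -0.7]
grip_width: 0.0854
finger_force: 0.0
t 11.85 pos [0.4885 0.1632 0.2894] tgt [0.4845 0.193  0.3432]
shift tool [ 0.0006  0.0009 -0.0616] shift in goal axes [ 0.0007  0.0009 -0.0616] turn [-0.0009  0.0011  0.0075]
q [-0.48  0.43 -0.33  1.73  0.56  1.38 -2.42] F [ 0.5  1.7 -0.7] w 0.0854
[258.58649605 148.25169306] [[259.53922252  87.50629398]
 [258.3610697  207.94291886]]
190 58
```

View pics/w4.png

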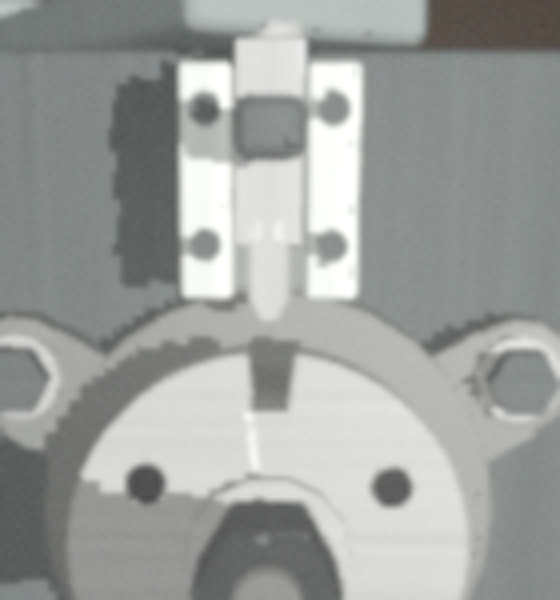

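Slot and nose are lined up to within about 1° (slot centre at zoom column 272, nose at 268, lug and hexagon at 270). The lug is about 1 mm from the prediction, so I'll correct for that and move over it.

```bash
python3 -c "
from fit import *
go(.045,along_y=-.08)"
```

```text
t 11.9 pos [0.4886 0.1632 0.2893] tgt [0.5757 0.129  0.209 ]
shift tool [0.0808 0.0016 0.0932] shift in goal axes [0.0807 0.0009 0.0933] turn [-0.0009  0.0012  0.0072]
q [-0.48  0.43 -0.33  1.73  0.56  1.38 -2.42] F [-0.2 -0.6  1.2] w 0.0856
```

```bash
python3 -m inch '[[0.04,0,0,0,0,0.004,0],[0.04,0,0,0,0,0,0],[0,0,0.03,0,0,0,0],[0,0,0.03,0,0,0,0],[0,0,0,0,0,0,0]]' 25 && python3 -m inch '[[0,0,0.02,0,0,0,0],[0,0,0.013,0,0,0,0],[0,0,0,0,0,0,0]]'
python3 - <<'E'
from fit import *
go(.045,along_y=-.08)
im=grab_frame('wrist'); save(im[150:384,100:412],'w5.png')
E
```

```text
clock: 12.4
position: [0.5715, 0.1434, 0.2344]
tool_rot: [2.617, 0.007, 0.157]
force: [0.5, 0.3, 0.6]
grip_width: 0.0853
finger_force: 0.0
clock: 12.7
position: [0.5744, 0.1291, 0.2081]
tool_rot: [2.618, 0.003, 0.157]
force: [0.1, 0.2, 0.4]
grip_width: 0.0854
finger_force: 0.0
t 12.7 pos [0.5744 0.1291 0.2081] tgt [0.5757 0.129  0.209 ]
shift tool [ 0.0012  0.0007 -0.0006] shift in goal axes [ 0.0012  0.0007 -0.0006] turn [-0.0001  0.0029  0.0005]
q [-0.4   0.6  -0.27  1.66  0.65  1.25 -2.38] F [0.1 0.2 0.4] w 0.0854
```

View pics/w5.png

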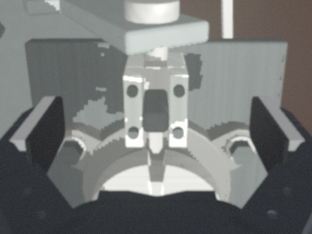

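The lug sits centred between the fingers. I'll pinch it and slide it in.

```bash
python3 -m inch '[[0,0,0,0,0,0,0.5],[0,0,0,0,0,0,0.8],[0,0,0,0,0,0,1],[0,0,0,0,0,0,1],[0,0,0,0,0,0,1]]' 30 && python3 -m inch '[[0,0,0,0,0,0,1],[0,0,0,0,0,0,1]]' && python3 -m inch '[[-0.002,0,0,0,0,0,1],[-0.002,0,0,0,0,0,1],[-0.002,0,0,0,0,0,1],[-0.002,0,0,0,0,0,1]]' && python3 -c "
from fit import *
go(.045,along_y=-.072);s=telemetry.observe();print(R.from_euler('xyz',s['tool_rot']).inv().apply(s['force']),s['finger_force'])"
```

```text
clock: 13.25
position: [0.5747, 0.13, 0.2087]
tool_rot: [2.619, 0.001, 0.157]
force: [-0.3, 0.6, 0.6]
grip_width: 0.0122
finger_force: 1.1
clock: 13.45
position: [0.5747, 0.1302, 0.2087]
tool_rot: [2.619, 0.001, 0.157]
force: [-1.2, 2.8, 2.7]
grip_width: 0.0111
finger_force: 31.5
clock: 13.85
position: [0.5672, 0.129, 0.2087]
tool_rot: [2.62, -0.001, 0.158]
force: [5.6, 3.5, 0.3]
grip_width: 0.0111
finger_force: 31.3
t 13.85 pos [0.5672 0.129  0.2087] tgt [0.5678 0.1278 0.209 ]
shift tool [0.0004 0.0013 0.0004] shift in goal axes [0.0004 0.0013 0.0004] turn [-0.0016 -0.0002 -0.0007]
q [-0.4   0.59 -0.27  1.68  0.64  1.24 -2.39] F [5.6 3.5 0.3] w 0.0111
[ 6.08194402 -2.11335668 -1.56759237] 31.254099011421204
```

```bash
python3 -m inch '[[-0.002,0,0,0,0,0,1],[-0.002,0,0,0,0,0,1],[-0.0015,0,0,0,0,0,1],[-0.001,0,0,0,0,0,1],[0,0,0,0,0,0,1]]' && python3 -c "
from fit import *
s=telemetry.observe();print(R.from_euler('xyz',s['tool_rot']).inv().apply(s['force']),s['finger_force'])" && python3 -m inch '[[-0.0008,0,0,0,0,0,1],[-0.0007,0,0,0,0,0,1],[0,0,0,0,0,0,1],[0,0,0,0,0,0,1]]';  python3 -c "
from fit import *
s=telemetry.observe();print(R.from_euler('xyz',s['tool_rot']).inv().apply(s['force']),s['finger_force']);go(.045,-.066)"
```

```text
clock: 14.35
position: [0.561, 0.128, 0.2087]
tool_rot: [2.62, -0.001, 0.158]
force: [6.5, 4.3, -1.0]
grip_width: 0.0108
finger_force: 31.1
[ 7.08922712 -3.24463157 -0.76191009] 31.094913482666016
clock: 14.75
position: [0.5606, 0.128, 0.2088]
tool_rot: [2.62, -0.003, 0.158]
force: [16.1, 3.9, -5.7]
grip_width: 0.011
finger_force: 30.5
[16.47230626 -3.99784681  4.32203278] 30.499509572982788
t 14.75 pos [0.5606 0.128  0.2088] tgt [0.5619 0.1268 0.209 ]
shift tool [0.0011 0.0013 0.0005] shift in goal axes [0.0011 0.0013 0.0005] turn [-0.0023 -0.0026 -0.0013]
q [-0.4   0.58 -0.28  1.7   0.64  1.23 -2.4 ] F [16.1  3.9 -5.7] w 0.011
```

End stop: 14.3 mm of travel, and the force jumped from 7 to 16 N without further motion. Now I'll ease it back, release and retreat.

```bash
python3 -m inch '[[0.003,0,0,0,0,0,1],[0.004,0,0,0,0,0,1],[0.004,0,0,0,0,0,1],[0.003,0,0,0,0,0,1],[0,0,0,0,0,0,1]]' && python3 -m inch '[[0,0,0,0,0,0,0],[0,0,0,0,0,0,0],[0,0,0,0,0,0,0],[0,0,0,0,0,0,0],[0,0,0,0,0,0,0]]' && python3 -m inch '[[0,0,-0.02,0,0,0,0],[0,0,-0.03,0,0,0,0],[0,0,-0.05,0,0,0,0],[-0.04,0,-0.04,0,0,0,0],[-0.02,0,0,0,0,0,0]]'&& python3 -m inch '[[0,0,0,0,0,0,0],[0,0,0,0,0,0,0],[0,0,0,0,0,0,0],[0,0,0,0,0,0,0],[0,0,0,0,0,0,0]]'
python3 - <<'E'
from fit import *
im=grab_frame('wrist'); c=calibration('wrist')
p=proj(c,world(POSE,pts['slot_home']))[0]; x,y=190,max(0,int(p[1])-70)
save(cv2.resize(im[y:y+140,x:x+140],None,fx=4,fy=4,interpolation=cv2.INTER_CUBIC),'w6.png')
E
```

```text
clock: 15.25
position: [0.5733, 0.13, 0.2087]
tool_rot: [2.62, -0.0, 0.157]
force: [3.1, 4.1, 2.7]
grip_width: 0.011
finger_force: 31.5
clock: 15.75
position: [0.5727, 0.1295, 0.2086]
tool_rot: [2.619, 0.001, 0.157]
force: [-1.0, 0.7, -0.0]
grip_width: 0.0823
finger_force: 0.0
clock: 16.25
position: [0.5063, 0.1909, 0.3292]
tool_rot: [2.622, -0.003, 0.16]
force: [0.5, 0.3, -1.4]
grip_width: 0.0855
finger_force: 0.0
clock: 16.75
position: [0.5079, 0.1875, 0.3255]
tool_rot: [2.619, 0.001, 0.156]
force: [0.3, 0.7, -0.0]
grip_width: 0.0856
finger_force: 0.0
```

View pics/w6.png

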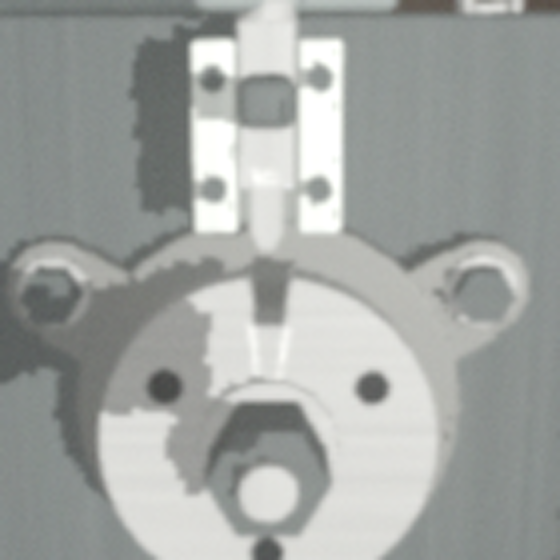

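The plunger is fully back out, with the nose clear of the rim at row 248. The slot (column 270) is in line with the nose and the hexagon (268).

```bash
python3 -c "
from workcell import bot
print(bot.job_done())"
```

```text
the job is handed in; nothing more can be done
None
```

I turned the hub until its slot faced the plunger, pushed the plunger to its end stop (about 14 mm) and let it spring fully back out. The job was handed in at about 17 s with the hub in timing position and the arm clear; the arm never moved near the spanner, sprocket or tin.

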